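# Unstack the press change parts into their nests

### The arm

A 6-joint arm with a two-finger parallel gripper is mounted at the origin on the work surface. World frame = base frame: x ahead of the robot, y to its left, z up, the work surface at z = 0. Lengths are in m, angles in rad, forces in N, time in s.
With the tool pointing down it reaches from about 0.225 to 0.875 m from the base axis. Payload 3.4 kg.
Tool frame: the origin (TCP) lies between the finger pads; the fingertips stand 8 mm ahead of it and the grasp point (between the pads) lies 11 mm behind it; z points along the fingers, y is the line along which they close (so a half turn about z gives the same grasp; the last joint's range is limited). The gripper opens to 85 mm and grips with 20 to 120 N. Pads are 22 mm wide; open, the fingers measure 114 mm over their backs; the gripper's body (76 mm by 85 mm) begins 54 mm behind the grasp point. The pads swing forward as they close: fully open they stand 13 mm farther back than shut.
Start: joints at [-1.261, 0.276, 1.505, -0, 1.361, -0.121], TCP at [0.24, -0.522, 0.239] pointing down, gripper open.
Joint ranges: [-2.89, 2.89], [-0.75, 2.08], [0.22, 2.7], [-1.18, 4.32], [0.11, 2.71], [-2.7, 2.7]. Speed limits (rad/s): [2.57, 2.57, 3.14, 3.14, 3.14, 3.14].

### API

Orientations are given as a unit quaternion [w, x, y, z].
In Python, from rig import manip, optics, finder gives the robot as it stands.
- The arm moves only by the tool servo_tool, never from a script. Its argument "increments" is a list of rows, each a list of 7 numbers: the shift along the tool's x, y, z in cm, then the turn, a rotation vector about the tool's x, y, z in degrees, then the closure, from -1 (fully open) to 1 (shut). In form: [[x, y, z, rx, ry, rz, gripper], ...]. A call has exactly 5 rows; each row shifts and turns the commanded pose from where the row before left it, along the tool's axes as they then stand; what a row does not reach is not made up. A row lasts 1/10 s, in which the tool goes at most 50 mm and 8.59 degrees, less where a joint would pass 70% of its speed; a pose out of reach is approached as far as the arm can. A call is refused whole if a number of a shift passes 5 or a number of a turn 8.59, either way. A call with a gripper value outside its range is refused whole. The fingers move at their own pace and stop on an object; "squeeze" is the grip in N (left out, the last holds). Time passes only in rows, so rows that do not move let the fingers close, or fill a call up. It gives the time, the measured TCP pose, the force, the opening and the grip force at its end, in the units of the state.
- manip.get_state(): the state, without advancing time (a new reading comes with each control period).
- optics.get_image(name): name is "scene" or "top" or "wrist"; returns the picture (400x640x3 uint8, red, green, blue); there is no depth.
- optics.get_calibration(name): a dict with "fov_y" (degrees; the focal length in pixels is half the picture's height over the tangent of half this angle, whatever the lens; pixels are square), "cx", "cy" (the principal point, pixels), "world_to_cam" (4x4, takes a point from world to camera coordinates). Camera axes: x right, y down, z forward; pixel columns grow to the right and rows downward; lengths in m; the calibration is good to about 2 mm. The wrist camera is an equidistant fisheye: a pixel r from the principal point sees the ray r / f radians off the axis. A picture is of the moment at which its call begins: read the wrist's pose just before it. get_calibration takes no time and is no camera call; for the wrist camera it gives the pose at the moment of the call.
- manip.sign_off(): hands the job in; it is judged then, once.
Trained networks look in the newest picture that a camera, given by its name, has taken for a name from the list of things; names that differ only in an ending like _2 or _b are one class to them, and where a whole thing is asked for, a point or a joint stands for the part that bears it (a point fixed in the world has none). Each returns a list of dicts, best first, with "p" (0 to 1); they miss things now and then, are a little off and sometimes report something else, mostly with a low value. They report only what shows in the picture. A call takes as long as a camera call. They do not tell look-alikes from the thing itself.
- finder.silhouettes(label, camera): "region" (400x640 bool, what is visible of it) and "box" ([centre column, centre row, width, height] in pixels, round what is visible of it).
- finder.tip_of(label, camera): "at" ([column, row] in pixels: a listed point, or the origin of a listed thing).
The state is a dict: "clock": time; "qpos": joint angles; "qd": joint speeds; "effort": joint torques, N m; "position": TCP position; "ee_rot": TCP orientation; "contact_force": force on the tool from outside, world axes, zero at the start; "moment": the same for the moment, N m; "width": finger opening in m; "gripper_force": force on a finger pad.
Only numpy, scipy, OpenCV 4.12 (cv2) and the standard library are available. Lean on these libraries where they do the work, as an engineer would, in place of code of your own. Each camera call takes 0.05 s, during which the arm holds its last target. There are 200 camera calls.

### The job

The change parts from the last job on the label press have been left piled up in two stacks. Take the stacks apart and set each of the five parts upright and flat in the black nest made to its outline: bearing block in the oblong nest, gear wheel in the large round one, spacer sleeve in the small round one, square clamp block in the square one, hexagonal nut in the hexagonal one. Do not let any part topple over.

Things in the scene. Friction and masses are not known exactly. Their poses are not given: they have to be found in the camera images.
- block_mid (a point): Centre (25 mm up) of the aluminium bearing block: plain rectangular block, 96 mm along its x, 52 mm along its y, 50 mm high, small dark bolt holes on top; about 0.55 kg. Grip it across the 52 mm sides. It is the bottom part of a three-high stack.
- gear_mid (a point): Centre (25 mm up) of the steel gear wheel: a toothed disc 85 mm across and 12 mm thick at the bottom with a round hub, 46 mm diameter, rising from it to 50 mm total height; about 0.6 kg. Grip it by the hub, which is clear from 12 to 50 mm above its underside. It is the bottom part of a two-high stack.
- sleeve_mid (a point): Centre (24 mm up) of the dark steel spacer sleeve: round tube, 54 mm outer diameter, 28 mm bore, 48 mm high, upright; about 0.4 kg. At the start it is second from the bottom, on the bearing block or on the gear hub.
- clamp_mid (a point): Centre (24 mm up) of the steel square clamp block: 46 x 46 mm, 48 mm high, sides along its x and y, dark round hole in its top; about 0.45 kg. At the start it is second from the bottom, on the bearing block or on the gear hub.
- nut_mid (a point): Centre (24 mm up) of the long hexagonal brass coupling nut, 38 mm across flats, 48 mm high, upright, one pair of flats facing along its x; about 0.25 kg. At the start it is the top (third) part of the stack that stands on the bearing block.
- nest_block: Oblong black plastic nest, inside 114 mm along its x by 70 mm along its y, bright metal rim wall 3 mm, for the bearing block (long side along the nest's long side). Fixed to the table. Origin at the centre of its underside; floor 3 mm above the table, rim top 7 mm above the table, so the rim stands 4 mm above the floor and leaves 9 mm of play all round the part. Fingers that reach below the rim beside the part can strike it: hold the part in its upper half.
- nest_gear: Large round black plastic nest, inside diameter 102 mm, bright metal rim wall 3 mm, for the gear wheel. Fixed to the table. Origin at the centre of its underside; floor 3 mm above the table, rim top 7 mm above the table, so the rim stands 4 mm above the floor and leaves 9 mm of play all round the part. Fingers that reach below the rim beside the part can strike it: hold the part in its upper half.
- nest_sleeve: Small round black plastic nest, inside diameter 72 mm, bright metal rim wall 3 mm, for the spacer sleeve. Fixed to the table. Origin at the centre of its underside; floor 3 mm above the table, rim top 7 mm above the table, so the rim stands 4 mm above the floor and leaves 9 mm of play all round the part. Fingers that reach below the rim beside the part can strike it: hold the part in its upper half.
- nest_clamp: Square black plastic nest, inside 64 x 64 mm, sides along its x and y, bright metal rim wall 3 mm, for the square clamp block. Fixed to the table. Origin at the centre of its underside; floor 3 mm above the table, rim top 7 mm above the table, so the rim stands 4 mm above the floor and leaves 9 mm of play all round the part. Fingers that reach below the rim beside the part can strike it: hold the part in its upper half.
- nest_nut: Hexagonal black plastic nest, inside 56 mm across flats, one pair of flats facing along its x, bright metal rim wall 3 mm, for the hexagonal nut. Fixed to the table. Origin at the centre of its underside; floor 3 mm above the table, rim top 7 mm above the table, so the rim stands 4 mm above the floor and leaves 9 mm of play all round the part. Fingers that reach below the rim beside the part can strike it: hold the part in its upper half.
There are look-alikes about, which are no part of the job. Leave any pink or purple look-alike of the part that bears gear_mid alone. Leave any orange look-alike of the part that bears sleeve_mid alone.

How it is judged:
At the end, for the whole second after the job is handed in: Each of the five parts stands upright (within 0.06 rad) inside its own nest: flat on its floor (within 2.5 mm in height), within 14 mm of the nest's centre horizontally, and at rest (horizontal distance between block_mid and nest_block below 0.014 m and z of block_mid in the frame of nest_block below 0.0305 m and angle between each of block_mid, gear_mid, sleeve_mid, clamp_mid, nut_mid's own z axis and vertical below 0.06 rad and linear speed of each of block, gear, sleeve, clamp, nut below 0.02 m/s and horizontal distance between gear_mid and nest_gear below 0.014 m and z of gear_mid in the frame of nest_gear below 0.0305 m and horizontal distance between sleeve_mid and nest_sleeve below 0.014 m and z of sleeve_mid in the frame of nest_sleeve below 0.0295 m and horizontal distance between clamp_mid and nest_clamp below 0.014 m and z of clamp_mid in the frame of nest_clamp below 0.0295 m and horizontal distance between nut_mid and nest_nut below 0.014 m and z of nut_mid in the frame of nest_nut below 0.0295 m); the robot touches nothing.
It fails at once if a part toppled over (leaned more than 0.9 rad) (angle between any of block_mid, gear_mid, sleeve_mid, clamp_mid, nut_mid's own z axis and vertical above 0.9 rad).
It also fails if it takes over 136 s, if anything falls off the work surface, if the arm or the gripper's body presses on something with over 40 N, if the wrist force passes 120 N, or if a joint passes its speed limit or range.

## Working session

There is one attempt and no reset: what is moved stays moved. The work goes in short steps, Python scripts to look and compute and a tool call to move; the robot and the scene stay as the last step left them, time stands still between calls to the robot, and variables do not carry over. Pictures are saved under pics/ and viewed, at most 14 in all, crops included, and the job is handed in when it is done.

Besides the shell and the picture viewer there is one more tool, called after "Emit:" as name(argument=value, ...) on one line, values as JSON. servo_tool: Moves the arm, as the interface text tells. Its arguments: {"type":"object","properties":{"increments":{"type":"array","items":{"type":"array","items":{"type":"number"}}},"squeeze":{"type":"number"}},"required":["increments"]}

```bash
ls; mkdir -p pics; python3 - <<'E'
from rig import manip, optics, finder
import cv2
for n in ["scene","top"]:
    im=optics.get_image(n); cv2.imwrite(f"pics/{n}0.png",im[:,:,::-1])
    c=optics.get_calibration(n); print(n,c)
print(manip.get_state())
E
```

```text
pics
scene {'fov_y': 44.180796200783014, 'cx': 317.20067557329065, 'cy': 189.47849454019612, 'world_to_cam': array([[ 0.50126265,  0.86525172,  0.00867301, -0.22478245],
       [ 0.53079576, -0.29955697, -0.79279346, -0.22491485],
       [-0.68336784,  0.40200135, -0.60942867,  1.65736884],
       [ 0.        ,  0.        ,  0.        ,  1.        ]])}
top {'fov_y': 52.42455812834421, 'cx': 318.2399082441629, 'cy': 200.7627419731403, 'world_to_cam': array([[-0.0260815 , -0.99958235, -0.01244537, -0.03457921],
       [-0.99841934,  0.02666713, -0.0494741 ,  0.53928293],
       [ 0.04978532,  0.01113534, -0.99869787,  1.40094843],
       [ 0.        ,  0.        ,  0.        ,  1.        ]])}
{'clock': 0.1, 'qpos': array([-1.26097246e+00,  2.76519434e-01,  1.50599481e+00, -5.88321799e-06,
        1.36069062e+00, -1.21025431e-01]), 'qd': array([ 0.00128389, -0.00221989, -0.00331563,  0.00101258,  0.00107743,
        0.00013179]), 'effort': array([ 1.33194422e-03, -4.17699659e+01, -2.46406263e+01, -2.22278959e-04,
        5.76761508e-03, -8.51068165e-06]), 'position': array([ 0.2399864 , -0.52202953,  0.23853789]), 'ee_rot': array([-8.02243206e-04,  9.76885260e-01,  2.13762811e-01, -7.88461742e-05]), 'contact_force': array([-0.59939706,  0.04271919, -1.36254309]), 'moment': array([ 0.08561114, -0.02281509, -0.02537157]), 'gripper_force': 0.0, 'width': 0.08514630255358767}
```

View pics/scene0.png

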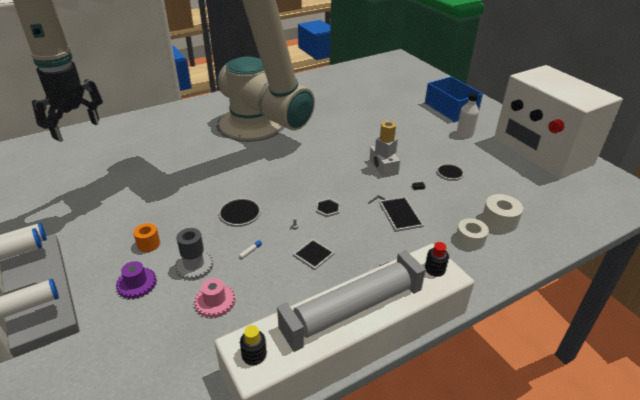

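View pics/top0.png

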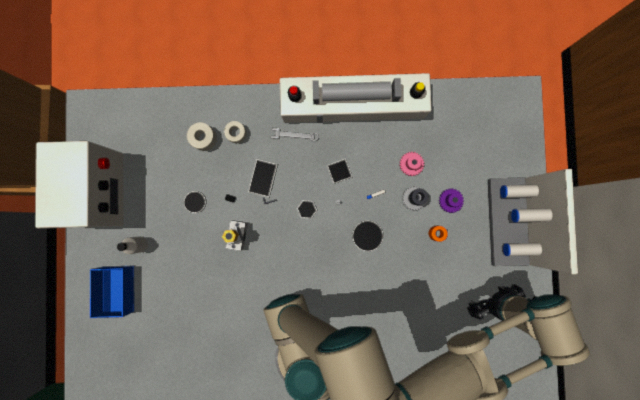

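The scene view shows the nut/clamp/block stack at about (388,145) and the sleeve/gear stack at (191,250). The top view shows them at (237,236) and (416,198). In the top view the nests are: block (263,178), clamp (339,171), nut (306,209), gear (368,236), sleeve (195,202). The look-alikes are the purple and pink gears and the orange sleeve.

```bash
cat > h.py <<'E'
from rig import manip, optics, finder
import numpy as np, cv2
def cal(n):
    c=optics.get_calibration(n); f=200/np.tan(np.radians(c['fov_y'])/2)
    return f,c['cx'],c['cy'],np.array(c['world_to_cam']),n=='wrist'
def rays(C,px):
    f,cx,cy,T,fish=C; d=(np.atleast_2d(px)-[cx,cy])/f
    if fish:
        th=np.linalg.norm(d,axis=1,keepdims=True); v=np.hstack([d/np.maximum(th,1e-9)*np.sin(th),np.cos(th)])
    else: v=np.hstack([d,np.ones((len(d),1))])
    v/=np.linalg.norm(v,axis=1,keepdims=True)
    return -T[:3,:3].T@T[:3,3], v@T[:3,:3]
def proj(C,P):
    f,cx,cy,T,fish=C; q=np.atleast_2d(P)@T[:3,:3].T+T[:3,3]
    if fish:
        r=np.linalg.norm(q[:,:2],axis=1); th=np.arctan2(r,q[:,2]); return q[:,:2]/np.maximum(r,1e-9)[:,None]*(th*f)[:,None]+[cx,cy]
    return q[:,:2]/q[:,2:]*f+[cx,cy]
def onz(C,px,z):
    o,v=rays(C,px); return o+v*((z-o[2])/v[:,2])[:,None]
def tri(obs): # [(C,px)]
    A=np.zeros((3,3));b=np.zeros(3)
    for C,p in obs:
        o,v=rays(C,p); M=np.eye(3)-np.outer(v[0],v[0]); A+=M;b+=M@o
    X=np.linalg.solve(A,b); return X,[np.linalg.norm(proj(C,X)[0]-p) for C,p in obs]
def rect(C,region,z):
    "centre, long-side angle (deg), sizes mm of a mask laid onto plane z"
    k,_=cv2.findContours(region.astype(np.uint8),cv2.RETR_EXTERNAL,cv2.CHAIN_APPROX_NONE)
    k=max(k,key=cv2.contourArea)[:,0].astype(float)
    P=onz(C,k,z)[:,:2]; (x,y),(w,h),a=cv2.minAreaRect((P*1000).astype(np.float32))
    return round(x),round(y),round(w),round(h),round(a if w>=h else a+90,1)
E
python3 - <<'E'
from h import *
C={n:cal(n) for n in("top","scene")}
for n in C: optics.get_image(n)
for l in["nest_block","nest_gear","nest_sleeve","nest_clamp","nest_nut"]:
    print(l); 
    for n in C:
        for d in finder.silhouettes(l,n)[:2]:
            print(' ',n,round(d['p'],2),rect(C[n],d['region'],.007),np.round(d['box']))
for l in["block_mid","gear_mid","sleeve_mid","clamp_mid","nut_mid"]:
    t={n:finder.tip_of(l,n)[:4] for n in C}
    print(l,{n:[(np.round(d['at']),round(d['p'],2)) for d in t[n]] for n in t})
    for a in t['top']:
        for b in t['scene']:
            X,e=tri([(C['top'],a['at']),(C['scene'],b['at'])])
            if max(e)<3: print('  ',np.round(X,3),np.round(e,1))
print(manip.get_state()['clock'])
E
```

```text
nest_block
  top 0.85 (625, 146, 77, 119, 163.3) [264. 178.  31.  36.]
  scene 0.72 (628, 146, 81, 133, 165.6) [401. 214.  38.  34.]
nest_gear
  top 0.77 (415, -217, 105, 106, 133.3) [365. 235.  32.  30.]
  top 0.26 (461, 234, 69, 44, 63.7) [236. 234.  22.  31.]
  scene 0.61 (421, -218, 108, 116, 150.5) [239. 214.  42.  33.]
nest_sleeve
  top 0.66 (548, 387, 78, 74, 88.5) [197. 202.  19.  23.]
  top 0.64 (546, -397, 63, 56, 88.4) [419. 196.  15.  14.]
  scene 0.62 (555, 385, 81, 80, 60.6) [452. 172.  27.  15.]
nest_clamp
  top 0.73 (643, -126, 72, 69, 18.0) [338. 170.  24.  26.]
  scene 0.89 (647, -125, 75, 77, 108.7) [313. 253.  36.  31.]
nest_nut
  top 0.69 (510, -8, 59, 62, 133.5) [309. 209.  19.  17.]
  top 0.58 (548, 385, 74, 74, 179.3) [196. 200.  17.  24.]
  scene 0.75 (518, -7, 58, 70, 149.9) [327. 209.  23.  19.]
  scene 0.26 (550, -382, 86, 79, 74.2) [196. 268.  37.  30.]
block_mid {'top': [(array([234., 235.]), 0.54)], 'scene': [(array([384., 161.]), 0.9), (array([241., 213.]), 0.26)]}
   [0.427 0.245 0.015] [0.7 0.9]
gear_mid {'top': [(array([412., 163.]), 0.72), (array([451., 202.]), 0.66), (array([419., 199.]), 0.52)], 'scene': [(array([134., 274.]), 0.96), (array([214., 293.]), 0.81), (array([192., 259.]), 0.6)]}
   [ 0.661 -0.376  0.025] [0.3 0.5]
   [ 0.523 -0.507  0.023] [0.3 0.5]
   [ 0.538 -0.389  0.025] [1.9 2.9]
sleeve_mid {'top': [(array([420., 199.]), 0.59), (array([439., 234.]), 0.5)], 'scene': [(array([193., 242.]), 0.76), (array([315., 255.]), 0.66)]}
clamp_mid {'top': [(array([233., 236.]), 0.57)], 'scene': [(array([387., 142.]), 0.86)]}
   [0.427 0.238 0.085] [1.1 1.3]
nut_mid {'top': [(array([230., 235.]), 0.71), (array([235., 233.]), 0.16)], 'scene': [(array([386., 129.]), 0.85), (array([388., 144.]), 0.68)]}
   [0.429 0.233 0.13 ] [0.1 0.1]
   [0.428 0.246 0.076] [0. 0.]
   [0.438 0.22  0.137] [1.4 1.6]
   [0.437 0.232 0.085] [1.5 1.8]
1.2
```

Emit:
servo_tool(increments=[[4.5,0,0,0,0,0,-1],[4.5,0,0,0,0,0,-1],[4.5,0,0,0,0,0,-1],[4.5,0,0,0,0,0,-1],[4.5,0,0,0,0,0,-1]])

```text
clock: 1.7
position: [0.4461, -0.4277, 0.2395]
ee_rot: [0.0, 0.977, 0.214, 0.0]
contact_force: [0.1, -0.5, 0.4]
width: 0.0856
gripper_force: 0.0
```

Emit:
servo_tool(increments=[[4,0,0,0,0,0,-1],[3,0.5,0,0,0,0,-1],[0,0,0,0,0,0,-1],[0,0,0,0,0,0,-1],[0,0,0,0,0,0,-1]])

```text
clock: 2.2
position: [0.5093, -0.4041, 0.2392]
ee_rot: [-0.0, 0.977, 0.213, -0.0]
contact_force: [0.8, 0.9, 0.8]
width: 0.0848
gripper_force: 0.0
```

```bash
cat >> h.py <<'E'
def yaw(s=None): # world angle (deg) of tool x, tool pointing down
    w,x,y,z=(s or manip.get_state())['ee_rot']; return np.degrees(np.arctan2(2*(x*y+w*z),1-2*(y*y+z*z)))
def cmd(target,yw=None):
    "cm shifts along tool axes (before turning) and turn about tool z (deg) to reach world target"
    s=manip.get_state(); a=np.radians(yaw(s)); d=(np.array(target)-s['position'])*100
    r=[d[0]*np.cos(a)+d[1]*np.sin(a), d[0]*np.sin(a)-d[1]*np.cos(a), -d[2]]
    print('t',s['clock'],'at',np.round(s['position'],4),'yaw',round(yaw(s),1),'-> cmd',np.round(r,2),'rz',None if yw is None else round(-((yw-yaw(s)+90)%180-90),1))
def look(*labels,cam='wrist',name=None,z=None):
    C=cal(cam); im=optics.get_image(cam)
    if name: cv2.imwrite(f'pics/{name}.png',im[:,:,::-1])
    out={}
    for l in labels:
        out[l]=[(d['p'],np.array(d['at'])) for d in finder.tip_of(l,cam)]
    return C,im,out
E
python3 - <<'E'
from h import *
C,im,o=look('sleeve_mid','gear_mid',name='w1')
c=-C[3][:3,:3].T@C[3][:3,3]; s=manip.get_state(); print(s['position'],s['contact_force'],yaw(s),'cam',c,'axis',C[3][2,:3])
print(o)
E
```

```text
[ 0.50917725 -0.40447189  0.23952983] [-0.65586495  0.13720993  0.123107  ] 24.59676117085634 cam [ 0.58654749 -0.36961209  0.37479423] axis [-0.29723163 -0.13679014 -0.94495599]
{'sleeve_mid': [(0.92, array([306.7, 145.3])), (0.84, array([319.3, 251.9]))], 'gear_mid': [(0.94, array([401.6, 191.6])), (0.71, array([348. ,  33.8])), (0.59, array([308.4, 138.2]))]}
```

View pics/w1.png

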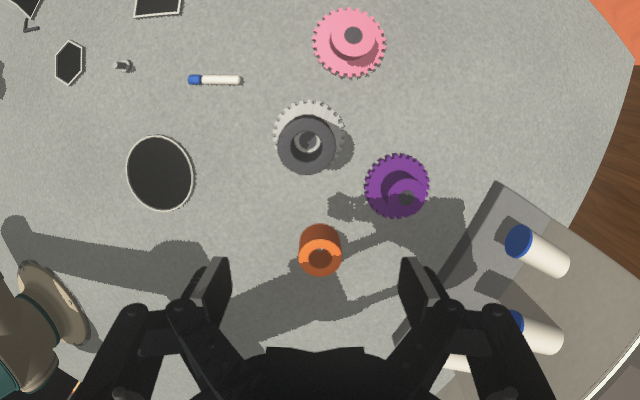

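The wrist view shows the sleeve's top ring at (307,146) with the gear behind it. The purple gear is at (397,187), the pink gear at (349,43), the orange sleeve at (320,250) and the round gear nest at (160,173).

```bash
python3 - <<'E'
from h import *
W=cal('wrist');T=cal('top');S=cal('scene')
for l,zt in(('sleeve_mid',.098),):
    for d in finder.silhouettes(l,'wrist')[:2]: print(l,d['p'],np.round(d['box']),rect(W,d['region'],zt))
print(tri([(W,[306.7,145.3]),(S,[193,242])]), tri([(W,[306.7,145.3]),(T,[420,199]),(S,[193,242])]))
print(onz(W,[306.7,145.3],.074),onz(W,[306.7,145.3],.098))
print(onz(T,[420,199],.074),onz(S,[193,242],.074))
X,e=tri([(W,[308.4,138.2]),(S,[192,259]),(T,[419,199])]);print('gear',X,e)
d=finder.silhouettes('nest_gear','wrist')
for x in d[:1]: print('nest_gear',x['p'],rect(W,x['region'],.007))
E
```

```text
sleeve_mid 0.71 [307. 145.  60.  60.] (543, -382, 55, 53, 24.5)
sleeve_mid 0.69 [71. 63. 30. 46.] (530, -99, 53, 50, 23.4)
(array([ 0.53988918, -0.37835718,  0.07327036]), [np.float64(5.676120700686089), np.float64(2.606376610153239)]) (array([ 0.53645671, -0.38135172,  0.07198218]), [np.float64(2.959667114107843), np.float64(2.4075687733013025), np.float64(4.323441409565752)])
[[ 0.53839717 -0.38369822  0.074     ]] [[ 0.5422143  -0.38260457  0.098     ]]
[[ 0.5319835  -0.38751026  0.074     ]] [[ 0.54273637 -0.37327082  0.074     ]]
gear [ 0.53777282 -0.38740273  0.02455225] [np.float64(2.8433507394402358), np.float64(2.600628248031873), np.float64(2.667811963588887)]
nest_gear 0.85 (414, -219, 107, 108, 104.2)
```

Emit:
servo_tool(increments=[[-3,0,0,0,0,0,-1],[-3,0,0,0,0,0,-1],[0,0,0,0,0,0,-1],[0,0,0,0,0,0,-1],[0,0,0,0,0,0,-1]])

```text
clock: 2.95
position: [0.4562, -0.4288, 0.2395]
ee_rot: [0.0, 0.977, 0.214, 0.0]
contact_force: [-0.9, -0.6, 0.1]
width: 0.0856
gripper_force: 0.0
```

```bash
python3 - <<'E'
from h import *
W,im,o=look('sleeve_mid','gear_mid',name='w2')
print(o)
for d in finder.silhouettes('sleeve_mid','wrist')[:2]: print(d['p'],np.round(d['box']),rect(W,d['region'],.098))
np.save('W2.npy',W[3])
E
```

```text
{'sleeve_mid': [(0.96, array([306.6,  84.3])), (0.6, array([317.6, 206.4]))], 'gear_mid': [(0.79, array([402.5, 145.8])), (0.63, array([308.3,  84.6]))]}
0.88 [321. 208.  48.  54.] (439, -443, 55, 44, 26.5)
0.86 [306.  82.  59.  57.] (541, -382, 52, 53, 114.3)
```

Emit:
servo_tool(increments=[[4.5,-0.3,0,0,0,0,-1],[3.5,-0.3,0,0,0,0,-1],[1.8,-0.1,2,0,0,0,-1],[0,0,4,0,0,0,-1],[0,0,4,0,0,0,-1]])

```text
clock: 3.65
position: [0.5437, -0.381, 0.1389]
ee_rot: [0.001, 0.977, 0.215, 0.001]
contact_force: [-0.2, -1.0, -0.5]
width: 0.0854
gripper_force: 0.0
```

Emit:
servo_tool(increments=[[0,0,3,0,0,0,-1],[0,0,2.3,0,0,0,-1],[0,0,1,0,0,0,-1],[0,0,0,0,0,0,-1],[0,0,0,0,0,0,-1]])

```text
clock: 4.15
position: [0.5427, -0.3821, 0.0773]
ee_rot: [0.001, 0.977, 0.214, 0.001]
contact_force: [-0.8, -0.1, 0.3]
width: 0.0853
gripper_force: 0.0
```

Emit:
servo_tool(increments=[[0,0,0,0,0,0,-0.4],[0,0,0,0,0,0,0],[0,0,0,0,0,0,0.3],[0,0,0,0,0,0,0.6],[0,0,0,0,0,0,1]], squeeze=45)

```text
clock: 4.65
position: [0.5424, -0.3819, 0.078]
ee_rot: [0.001, 0.977, 0.214, 0.001]
contact_force: [0.1, 1.0, 5.6]
width: 0.0519
gripper_force: 49.0
```

```bash
python3 - <<'E'
from h import *
W,im,o=look(name='w3'); s=manip.get_state(); print(s['width'],s['gripper_force'],s['contact_force'],s['position'])
E
```

```text
0.05177213173014336 49.00557566026691 [-0.48646792  0.80299892  5.49804   ] [ 0.54239924 -0.38187571  0.07796044]
```

View pics/w3.png

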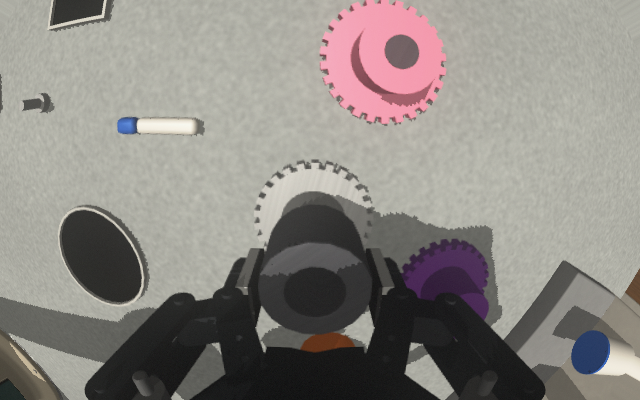

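Sleeve held. Lifting it now and carrying it toward its nest.

Emit:
servo_tool(increments=[[0,0,-1,0,0,0,1],[0,0,-2.5,0,0,0,1],[0,0,-4,0,0,0,1],[0,0,-4,0,0,0,1],[0.8,-1.8,-2,0,0,0,1]])

```text
clock: 5.2
position: [0.5427, -0.3652, 0.2151]
ee_rot: [0.003, 0.977, 0.213, 0.002]
contact_force: [0.4, 0.4, -2.4]
width: 0.0518
gripper_force: 48.2
```

Emit:
servo_tool(increments=[[1.6,-3.6,0,0,0,0,1],[2,-4.3,0,0,0,0,1],[2,-4.3,0,0,0,0,1],[2,-4.3,0,0,0,0,1],[2,-4.3,0,0,0,0,1]])

```text
clock: 5.7
position: [0.5413, -0.1311, 0.2112]
ee_rot: [-0.0, 0.977, 0.213, -0.0]
contact_force: [1.6, 0.4, -3.6]
width: 0.0517
gripper_force: 48.2
```

Emit:
servo_tool(increments=[[2,-4.3,0,0,0,0,1],[2,-4.3,0,0,0,0,1],[2,-4.3,0,0,0,0,1],[2,-4.3,0,0,0,0,1],[2,-4.3,0,0,0,0,1]])

```text
clock: 6.2
position: [0.5423, 0.106, 0.2113]
ee_rot: [0.0, 0.977, 0.214, -0.0]
contact_force: [1.4, -0.4, -3.0]
width: 0.0516
gripper_force: 48.2
```

Emit:
servo_tool(increments=[[2,-4.3,0,0,0,0,1],[2,-4.3,0,0,0,0,1],[2,-4.3,0,0,0,0,1],[2,-4.3,0,0,0,0,1],[1.4,-3,0,0,0,0,1]])

```text
clock: 6.7
position: [0.5433, 0.3301, 0.2109]
ee_rot: [-0.0, 0.977, 0.215, -0.0]
contact_force: [0.7, -0.1, -3.1]
width: 0.0521
gripper_force: 48.2
```

Emit:
servo_tool(increments=[[0.5,-1.2,0,0,0,0,1],[0,0,0,0,0,0,1],[0,0,0,0,0,0,1],[0,0,0,0,0,0,1],[0,0,0,0,0,0,1]])

```text
clock: 7.2
position: [0.5439, 0.3384, 0.2115]
ee_rot: [0.0, 0.977, 0.213, -0.0]
contact_force: [0.9, -0.4, -3.3]
width: 0.0522
gripper_force: 48.2
```

```bash
python3 - <<'E'
from h import *
W,im,o=look(name='w4'); s=manip.get_state(); print(s['qpos'])
print(proj(W,[.55,.387,.007]))
for l,z in(('nest_sleeve',.007),('nest_block',.007),('nest_nut',.007),('clamp_mid',.098),('nut_mid',.146),('sleeve_mid',.2)):
  for d in finder.silhouettes(l,'wrist')[:2]: print(l,d['p'],np.round(d['box']),rect(W,d['region'],z))
cmd([.55,.387,.06])
E
```

```text
[ 4.48550036e-01  3.89922064e-01  1.40187685e+00 -5.10800593e-04
  1.34985225e+00  1.59041780e+00]
[[276.18496113 148.24737105]]
nest_sleeve 0.68 [276. 150.  72.  68.] (548, 387, 77, 77, 114.3)
nest_block 0.72 [479. 174.  99. 102.] (627, 147, 81, 122, 164.9)
nest_block 0.67 [316. 270. 115. 127.] (415, 275, 205, 153, 16.1)
nest_nut 0.58 [507. 282.  38.  38.] (512, -4, 79, 63, 78.2)
clamp_mid 0.69 [353. 325.  40.  33.] (407, 249, 16, 8, 26.5)
nut_mid 0.73 [357. 333.  36.  37.] (458, 258, 45, 30, 16.0)
nut_mid 0.17 [536. 345.  42.  38.] (503, 25, 69, 57, 72.0)
sleeve_mid 0.94 [316. 271. 112. 128.] (532, 331, 89, 66, 19.7)
sleeve_mid 0.87 [586. 359.  24.  29.] (526, -9, 81, 27, 77.1)
t 7.55 at [0.5437 0.3398 0.2113] yaw 24.7 -> cmd [ 2.54 -4.03 15.13] rz None
```

View pics/w4.png

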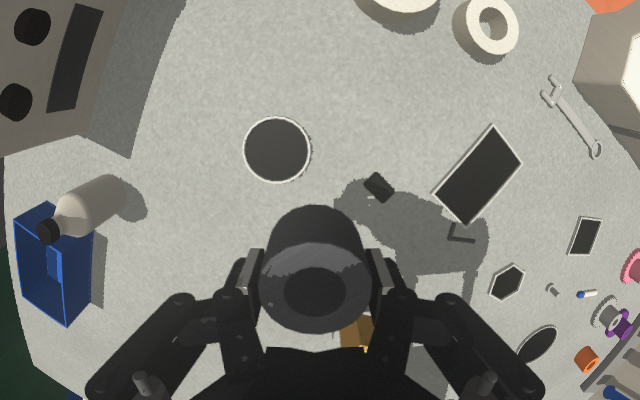

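The wrist view shows the sleeve nest at (276,150) and the block nest at (478,174). The nut is just visible under the gripper at (355,333). Lowering the sleeve.

Emit:
servo_tool(increments=[[1.2,-2,2,0,0,0,1],[1.2,-2,4,0,0,0,1],[0,0,4,0,0,0,1],[0,0,4,0,0,0,1],[0,0,2,0,0,0,1]])

```text
clock: 8.05
position: [0.5464, 0.3854, 0.0471]
ee_rot: [0.001, 0.977, 0.214, -0.003]
contact_force: [-0.7, 0.7, -3.4]
width: 0.0523
gripper_force: 48.2
```

Emit:
servo_tool(increments=[[0,0,1,0,0,0,1],[0,0,0.5,0,0,0,1],[0,0,0,0,0,0,1],[0,0,0,0,0,0,1],[0,0,0,0,0,0,1]])

```text
clock: 8.55
position: [0.5498, 0.3869, 0.0379]
ee_rot: [-0.0, 0.977, 0.214, 0.002]
contact_force: [-0.1, -0.6, -2.3]
width: 0.0517
gripper_force: 48.3
```

```bash
python3 - <<'E'
from h import *
s=manip.get_state(); print(s['contact_force']); cmd([.5485,.387,.031])
E
```

```text
[-0.0599377  -0.63739119 -2.27066668]
t 8.55 at [0.5498 0.3869 0.0379] yaw 24.7 -> cmd [-0.11 -0.06  0.69] rz None
```

Emit:
servo_tool(increments=[[-0.1,0,0.3,0,0,0,1],[0,0,0.2,0,0,0,1],[0,0,0.1,0,0,0,1],[0,0,0,0,0,0,1],[0,0,0,0,0,0,1]])

```text
clock: 9.05
position: [0.5477, 0.3859, 0.031]
ee_rot: [0.0, 0.977, 0.214, 0.0]
contact_force: [-1.8, -1.5, 3.8]
width: 0.0518
gripper_force: 49.0
```

Emit:
servo_tool(increments=[[0,0,0.1,0,0,0,1],[0,0,0,0,0,0,1],[0,0,0,0,0,0,0.2],[0,0,0,0,0,0,-0.3],[0,0,0,0,0,0,-1]])

```text
clock: 9.55
position: [0.5484, 0.3863, 0.0293]
ee_rot: [-0.0, 0.977, 0.214, 0.001]
contact_force: [-0.1, -0.3, -0.7]
width: 0.0684
gripper_force: 0.0
```

Emit:
servo_tool(increments=[[0,0,0,0,0,0,-1],[0,0,-1,0,0,0,-1],[0,0,-4,0,0,0,-1],[0,0,-5,0,0,0,-1],[0,0,-5,0,0,0,-1]])

```text
clock: 10.05
position: [0.5477, 0.3859, 0.1809]
ee_rot: [0.0, 0.977, 0.214, -0.0]
contact_force: [1.4, -0.4, -0.5]
width: 0.0854
gripper_force: 0.0
```

Emit:
servo_tool(increments=[[0,0,-5,0,0,0,-1],[-4.5,0,-3,0,0,0,-1],[-4.5,0,0,0,0,0,-1],[0,0,0,0,0,0,-1],[0,0,0,0,0,0,-1]])

```text
clock: 10.55
position: [0.4685, 0.3497, 0.2581]
ee_rot: [-0.0, 0.977, 0.214, 0.001]
contact_force: [0.6, 0.7, -0.4]
width: 0.0854
gripper_force: 0.0
```

```bash
python3 - <<'E'
from h import *
W,im,o=look(name='w5'); s=manip.get_state(); print(s['position'],s['contact_force'])
for l,z in(('sleeve_mid',.051),('nest_sleeve',.007)):
  for d in finder.silhouettes(l,'wrist')[:2]: print(l,d['p'],np.round(d['box']),rect(W,d['region'],z))
E
```

```text
[0.46964933 0.35011374 0.25779658] [-0.23332278 -0.31613056  0.02014794]
sleeve_mid 0.69 [597. 327.  26.  24.] (424, -399, 142, 51, 83.1)
sleeve_mid 0.59 [315.  97.  52.  45.] (547, 384, 52, 52, 141.5)
nest_sleeve 0.92 [313.  92.  66.  64.] (547, 387, 78, 78, 172.0)
```

View pics/w5.png

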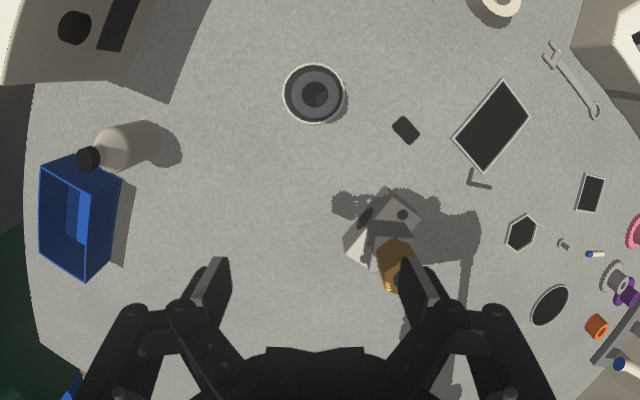

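The sleeve sits centred in its nest at (314,94). The stack on the block is at (385,235). Moving the camera over that stack.

Emit:
servo_tool(increments=[[-4,2.4,-1,0,0,0,-1],[-4,2.4,0,0,0,0,-1],[-4,2.4,0,0,0,0,-1],[-4,2.4,0,0,0,0,-1],[-0.7,0.4,0,0,0,0,-1]])

```text
clock: 11.2
position: [0.3569, 0.1865, 0.2668]
ee_rot: [0.001, 0.977, 0.213, -0.001]
contact_force: [0.8, 0.6, -0.9]
width: 0.0853
gripper_force: 0.0
```

Emit:
servo_tool(increments=[[0,0,0,0,0,0,-1],[0,0,0,0,0,0,-1],[0,0,0,0,0,0,-1],[0,0,0,0,0,0,-1],[0,0,0,0,0,0,-1]])

```text
clock: 11.7
position: [0.3597, 0.1899, 0.2667]
ee_rot: [0.0, 0.977, 0.214, -0.0]
contact_force: [0.1, -0.4, -0.3]
width: 0.0857
gripper_force: 0.0
```

```bash
python3 - <<'E'
from h import *
W,im,o=look(name='w6a'); s=manip.get_state(); print(s['position'])
m={}
for l,z in(('nut_mid',.146),('clamp_mid',.098),('block_mid',.05)):
  for d in finder.silhouettes(l,'wrist')[:2]: print(l,d['p'],np.round(d['box']),rect(W,d['region'],z))
x,y=proj(W,[.43,.235,.1])[0]; print(x,y)
x,y=int(np.clip(x,100,540)),int(np.clip(y,80,320))
cv2.imwrite('pics/w6.png',cv2.resize(im[y-80:y+80,x-100:x+100,::-1],None,fx=4,fy=4,interpolation=cv2.INTER_CUBIC)[:600]); print('crop',x-100,y-80)
E
```

```text
[0.3595674  0.18976383 0.26675607]
nut_mid 0.92 [300.  98.  49.  52.] (430, 235, 42, 39, 35.9)
clamp_mid 0.61 [302. 100.  48.  50.] (417, 214, 11, 11, 24.9)
301.53852149963643 96.88260493665751
crop 201 16
```

View pics/w6.png

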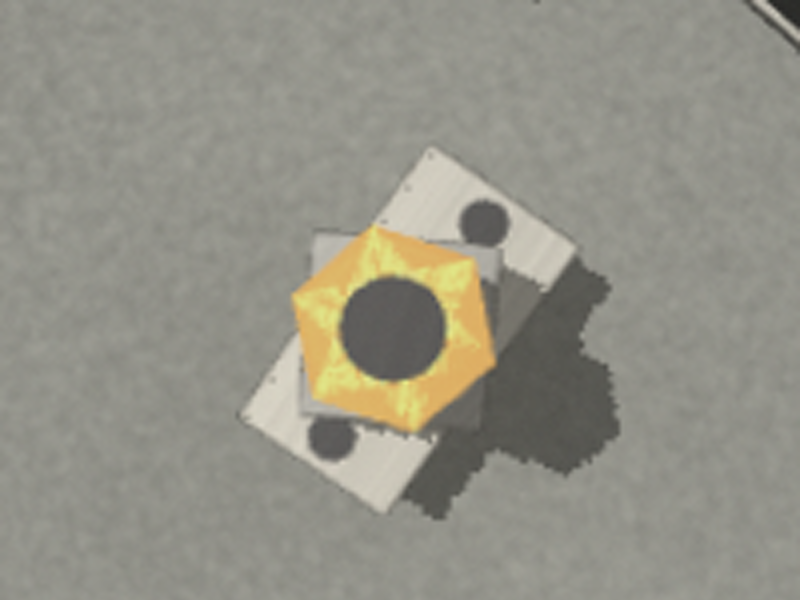

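The crop shows the nut's hexagon, with its hole at (393,328), standing on the square clamp block. The bearing block below has its corners at (431,146), (579,246), (385,514) and (240,415) in crop pixels.

```bash
cat > stack.py <<'E'
from h import *
W=cal('wrist')
def px(a): return (np.array(a,float)+.5)/4-.5+[201,16]
for n,a,zs in(('nut',[(377,226),(473,262),(496,358),(414,432),(316,399),(293,296)],(.14,.146,.152)),('clamp',[(315,230),(502,248),(482,430),(300,413)],(.09,.098,.105)),('block',[(431,146),(579,246),(385,514),(240,415)],(.045,.05,.055))):
  for z in zs:
    P=onz(W,px(a),z)[:,:2]*1000; e=np.roll(P,-1,0)-P
    print(n,z,P.mean(0).round(1),np.linalg.norm(e,axis=1).round(1),np.degrees(np.arctan2(e[:,1],e[:,0])).round(1))
print(tri([(W,px([393,328])),(cal('scene'),np.array([388,123.]))]))
E
python3 stack.py
```

```text
nut 0.14 [429.1 234.6] [21.3 20.9 23.3 21.9 22.5 22.9] [ -86.7 -141.9  157.2   95.2   36.3  -25.9]
nut 0.146 [429.2 234.4] [20.9 20.4 22.8 21.4 22.  22.3] [ -86.7 -141.9  157.2   95.2   36.3  -25.9]
nut 0.152 [429.4 234.1] [20.4 19.9 22.3 20.9 21.5 21.8] [ -86.7 -141.9  157.2   95.2   36.3  -25.9]
clamp 0.09 [427.9 235.4] [46.5 46.3 46.  46.6] [ -71.5 -161.2  108.8   19.3]
clamp 0.098 [428.1 235.1] [45.3 45.1 44.8 45.4] [ -71.5 -161.2  108.8   19.3]
clamp 0.105 [428.3 234.8] [44.2 44.1 43.8 44.3] [ -71.5 -161.2  108.8   19.3]
block 0.045 [427.7 235. ] [50.7 95.9 51.4 95. ] [-99.8 169.4  79.2 -11. ]
block 0.05 [427.8 234.8] [50.  94.5 50.6 93.6] [-99.8 169.4  79.2 -11. ]
block 0.055 [427.9 234.7] [49.3 93.2 49.9 92.3] [-99.8 169.4  79.2 -11. ]
(array([0.42983083, 0.23533515, 0.14804186]), [np.float64(1.1681517321734893), np.float64(0.34862595539873553)])
```

Nut, clamp and block all check out: the sizes match, the triangulated nut top is at 0.148 m, and the stack centre is about (0.429, 0.2345). Grasping the nut with yaw 35.7°.

Emit:
servo_tool(increments=[[4.1,-0.6,0,0,0,0,-1],[4.1,-0.55,0,0,0,0,-1],[0,0,2,0,0,-5.5,-1],[0,0,4,0,0,-5.5,-1],[0,0,4,0,0,0,-1]])

```text
clock: 12.4
position: [0.4298, 0.2344, 0.1664]
ee_rot: [-0.0, 0.952, 0.307, 0.001]
contact_force: [0.2, 0.9, -0.1]
width: 0.0856
gripper_force: 0.0
```

Emit:
servo_tool(increments=[[0,0,2.5,0,0,0,-1],[0,0,1,0,0,0,-1],[0,0,0.5,0,0,0,-1],[0,0,0,0,0,0,-1],[0,0,0,0,0,0,-1]])

```text
clock: 12.9
position: [0.43, 0.2344, 0.1283]
ee_rot: [-0.0, 0.952, 0.306, 0.001]
contact_force: [-0.0, -0.3, 0.8]
width: 0.0857
gripper_force: 0.0
```

```bash
python3 - <<'E'
from h import *
cmd([.4293,.2345,.124],35.7)
E
```

```text
t 12.9 at [0.43   0.2344 0.1283] yaw 35.7 -> cmd [-0.05 -0.05  0.43] rz -0.0
```

Emit:
servo_tool(increments=[[0,0,0.4,0,0,0,-0.5],[0,0,0,0,0,0,0],[0,0,0,0,0,0,0.3],[0,0,0,0,0,0,0.6],[0,0,0,0,0,0,1]], squeeze=40)

```text
clock: 13.4
position: [0.429, 0.2343, 0.1235]
ee_rot: [-0.0, 0.952, 0.306, 0.0]
contact_force: [-0.7, 1.3, 4.3]
width: 0.0372
gripper_force: 40.8
```

Emit:
servo_tool(increments=[[0,0,0,0,0,0,1],[0,0,-0.5,0,0,0,1],[0,0,-2,0,0,0,1],[0,0,-4,0,0,0,1],[0,0,-3,0,0,0,1]])

```text
clock: 13.9
position: [0.4289, 0.2336, 0.2191]
ee_rot: [0.0, 0.952, 0.306, -0.0]
contact_force: [0.5, 0.6, -1.8]
width: 0.0375
gripper_force: 40.7
```

```bash
python3 - <<'E'
from h import *
s=manip.get_state();print(s['width'],s['gripper_force'],s['contact_force']); cmd([.513,-.008,.21])
E
```

```text
0.03746502331404067 40.715560937533155 [ 0.4936397   0.64761344 -1.82171857]
t 13.9 at [0.4289 0.2336 0.2191] yaw 35.7 -> cmd [-7.26 24.53  0.91] rz None
```

Emit:
servo_tool(increments=[[-1,3.5,0,0,0,0,1],[-1.3,4.4,0,0,0,0,1],[-1.3,4.4,0,0,0,0,1],[-1.3,4.4,0,0,0,0,1],[-1.3,4.4,0,0,0,0,1]])

```text
clock: 14.4
position: [0.5014, 0.0245, 0.2177]
ee_rot: [0.0, 0.952, 0.307, -0.0]
contact_force: [0.5, 1.8, -3.1]
width: 0.0373
gripper_force: 40.8
```

Emit:
servo_tool(increments=[[-5,1,0,0,0,0,1],[0,0,0,0,0,0,1],[0,0,0,0,0,0,1],[0,0,0,0,0,0,1],[0,0,0,0,0,0,1]])

```text
clock: 14.9
position: [0.4679, -0.0094, 0.218]
ee_rot: [0.0, 0.952, 0.307, 0.0]
contact_force: [-0.3, 0.3, -2.5]
width: 0.0374
gripper_force: 41.1
```

```bash
python3 - <<'E'
from h import *
W,im,o=look(name='w7')
for l,z in(('nest_nut',.007),('nest_clamp',.007),('nest_gear',.007)):
  for d in finder.silhouettes(l,'wrist')[:1]: print(l,d['p'],np.round(d['box']),rect(W,d['region'],z))
cmd([.511,-.008,.032])
E
```

```text
nest_nut 0.6 [335. 138.  62.  59.] (511, -7, 70, 63, 24.4)
nest_clamp 0.92 [475. 110.  61.  74.] (642, -124, 73, 75, 107.5)
nest_gear 0.78 [415. 274.  60.  47.] (431, -210, 79, 92, 135.7)
t 15.1 at [ 0.4677 -0.0095  0.218 ] yaw 35.8 -> cmd [ 3.6   2.41 18.6 ] rz None
```

Emit:
servo_tool(increments=[[1.9,1.2,2,0,0,0,1],[1.8,1.1,4,0,0,0,1],[0,0,4,0,0,0,1],[0,0,4,0,0,0,1],[0,0,2.5,0,0,0,1]])

```text
clock: 15.6
position: [0.5096, -0.0066, 0.0502]
ee_rot: [-0.001, 0.952, 0.307, -0.002]
contact_force: [-0.4, 0.2, -3.2]
width: 0.0375
gripper_force: 41.1
```

Emit:
servo_tool(increments=[[0,0,1,0,0,0,1],[0,0,0.5,0,0,0,1],[0,0,0.2,0,0,0,1],[0,0,0,0,0,0,1],[0,0,0,0,0,0,1]])

```text
clock: 16.1
position: [0.512, -0.0074, 0.0373]
ee_rot: [0.001, 0.952, 0.306, 0.001]
contact_force: [-0.1, -0.5, -1.6]
width: 0.0377
gripper_force: 41.0
```

```bash
python3 - <<'E'
from h import *
print(manip.get_state()['contact_force']);cmd([.511,-.007,.0285])
E
```

```text
[-0.10171873 -0.51704671 -1.58650883]
t 16.1 at [ 0.512  -0.0074  0.0373] yaw 35.7 -> cmd [-0.06 -0.09  0.88] rz None
```

Emit:
servo_tool(increments=[[0,0,0.4,0,0,0,1],[0,0,0.2,0,0,0,1],[0,0,0.15,0,0,0,1],[0,0,0.1,0,0,0,1],[0,0,0,0,0,0,1]])

```text
clock: 16.6
position: [0.5109, -0.0073, 0.0285]
ee_rot: [0.0, 0.952, 0.306, 0.0]
contact_force: [-2.1, 0.2, 7.3]
width: 0.0371
gripper_force: 42.1
```

```bash
python3 - <<'E'
from h import *
print(manip.get_state()['contact_force']);cmd([.511,-.007,.0285])
E
```

```text
[-2.08449255  0.1740583   7.32224734]
t 16.6 at [ 0.5109 -0.0073  0.0285] yaw 35.7 -> cmd [ 0.02 -0.02 -0.  ] rz None
```

Emit:
servo_tool(increments=[[0,0,0,0,0,0,0.5],[0,0,0,0,0,0,-0.2],[0,0,0,0,0,0,-1],[0,0,0,0,0,0,-1],[0,0,-1,0,0,0,-1]])

```text
clock: 17.1
position: [0.5099, -0.0072, 0.0368]
ee_rot: [-0.001, 0.952, 0.306, -0.001]
contact_force: [-0.2, -0.1, -0.2]
width: 0.0854
gripper_force: 0.0
```

Emit:
servo_tool(increments=[[0,0,-4,0,0,0,-1],[0,0,-5,0,0,0,-1],[0,0,-5,0,0,0,-1],[0,-2,-4,0,0,0,-1],[0,-4.5,0,0,0,0,-1]])

```text
clock: 17.6
position: [0.4788, 0.0442, 0.2243]
ee_rot: [0.003, 0.952, 0.305, 0.007]
contact_force: [0.0, 1.5, -0.1]
width: 0.0851
gripper_force: 0.0
```

Emit:
servo_tool(increments=[[0,-4.5,0,0,0,0,-1],[0,-4.5,0,0,0,0,-1],[0,-4.5,0,0,0,0,-1],[0,-4.5,0,0,0,0,-1],[0,-2.3,0,0,0,8.4,-1]])

```text
clock: 18.1
position: [0.352, 0.2123, 0.2182]
ee_rot: [-0.001, 0.972, 0.235, 0.0]
contact_force: [1.1, -0.9, -0.1]
width: 0.0852
gripper_force: 0.0
```

Emit:
servo_tool(increments=[[0,0,0,0,0,8.3,-1],[0,0,0,0,0,0,-1],[0,0,0,0,0,0,-1],[0,0,0,0,0,0,-1],[0,0,0,0,0,0,-1]])

```text
clock: 18.6
position: [0.355, 0.21, 0.2175]
ee_rot: [0.0, 0.986, 0.165, 0.0]
contact_force: [-0.1, -0.4, -0.2]
width: 0.0854
gripper_force: 0.0
```

```bash
python3 - <<'E'
from h import *
W,im,o=look(name='w8a')
for l,z in(('clamp_mid',.098),('block_mid',.05)):
  for d in finder.silhouettes(l,'wrist')[:1]: print(l,d['p'],np.round(d['box']),rect(W,d['region'],z))
cmd([.428,.235,.076],19)
T=cal('top');it=optics.get_image('top')
for l,z in(('nut_mid',.051),('nest_nut',.007)):
  for d in finder.silhouettes(l,'top')[:2]: print(l,d['p'],np.round(d['box']),rect(T,d['region'],z))
a=cv2.resize(im[16:176,201:401],None,fx=3,fy=3); b=cv2.resize(it[185:235,281:341],None,fx=5,fy=5)
c=np.zeros((480,900,3),np.uint8);c[:,:600]=a;c[:250,600:900]=b
cv2.imwrite('pics/w8.png',cv2.resize(c,(800,427))[:,:,::-1])
E
```

```text
clamp_mid 0.76 [314. 105.  60.  60.] (428, 236, 46, 46, 109.3)
block_mid 0.68 [314. 103.  93. 105.] (459, 229, 51, 34, 78.2)
t 18.75 at [0.3548 0.2101 0.2174] yaw 19.0 -> cmd [ 7.73  0.02 14.14] rz -0.0
nest_nut 0.66 [309. 209.  23.  19.] (511, -9, 63, 63, 88.5)
```

View pics/w8.png

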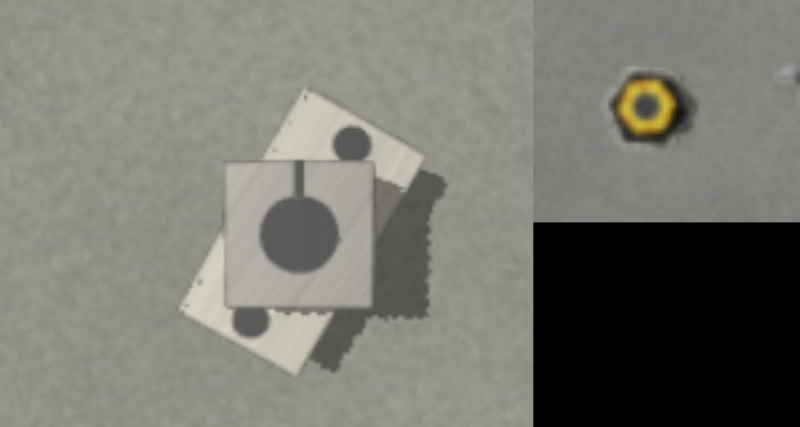

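The left panel shows the clamp block square to the gripper at yaw 19°. The right panel shows the nut standing centred in its hexagonal nest. Grasping the clamp.

Emit:
servo_tool(increments=[[3.9,0,0,0,0,0,-1],[3.8,0,2,0,0,0,-1],[0,0,4,0,0,0,-1],[0,0,4,0,0,0,-1],[0,0,2.5,0,0,0,-1]])

```text
clock: 19.4
position: [0.4262, 0.2349, 0.0898]
ee_rot: [0.0, 0.986, 0.165, -0.002]
contact_force: [-1.0, -0.5, -0.9]
width: 0.0857
gripper_force: 0.0
```

Emit:
servo_tool(increments=[[0,0,1.2,0,0,0,-1],[0,0,0.5,0,0,0,-1],[0,0,0.1,0,0,0,-1],[0,0,0,0,0,0,-1],[0,0,0,0,0,0,-1]])

```text
clock: 19.9
position: [0.4282, 0.2357, 0.0755]
ee_rot: [-0.0, 0.986, 0.165, 0.001]
contact_force: [-0.8, -0.6, 0.6]
width: 0.0856
gripper_force: 0.0
```

Emit:
servo_tool(increments=[[0,0,0,0,0,0,-0.4],[0,0,0,0,0,0,0],[0,0,0,0,0,0,0.3],[0,0,0,0,0,0,0.6],[0,0,0,0,0,0,1]], squeeze=50)

```text
clock: 20.4
position: [0.4278, 0.2359, 0.0751]
ee_rot: [-0.0, 0.986, 0.165, 0.001]
contact_force: [-0.5, 2.5, 5.7]
width: 0.0452
gripper_force: 52.8
```

Emit:
servo_tool(increments=[[0,0,0,0,0,0,1],[0,0,-0.5,0,0,0,1],[0,0,-2,0,0,0,1],[0,0,-4,0,0,0,1],[0,0,-4,0,0,0,1]])

```text
clock: 20.9
position: [0.4259, 0.2345, 0.179]
ee_rot: [0.001, 0.986, 0.165, -0.002]
contact_force: [2.1, 0.9, -3.9]
width: 0.0455
gripper_force: 52.6
```

```bash
python3 - <<'E'
from h import *
s=manip.get_state();print(s['width'],s['gripper_force'],s['contact_force']); cmd([.6425,-.1245,.2])
E
```

```text
0.04546961613225461 52.58281052112579 [ 2.1169753   0.87486029 -3.88975536]
t 20.9 at [0.4259 0.2345 0.179 ] yaw 19.0 -> cmd [ 8.8 41.  -2.1] rz None
```

Emit:
servo_tool(increments=[[0.2,2,-2,0,0,0,1],[0.4,4.3,0,0,0,0,1],[0.4,4.5,0,0,0,0,1],[0.4,4.5,0,0,0,0,1],[0.4,4.5,0,0,0,0,1]])

```text
clock: 21.4
position: [0.5082, 0.0523, 0.1986]
ee_rot: [0.0, 0.986, 0.165, -0.001]
contact_force: [1.5, 0.2, -4.5]
width: 0.0456
gripper_force: 52.7
```

Emit:
servo_tool(increments=[[0.4,4.5,0,0,0,0,1],[0.4,4.5,0,0,0,0,1],[0.4,4.5,0,0,0,0,1],[0.4,4.5,0,0,0,0,1],[0.2,3.2,0,0,0,0,1]])

```text
clock: 21.9
position: [0.5949, -0.1437, 0.198]
ee_rot: [0.0, 0.986, 0.164, -0.001]
contact_force: [-0.1, 0.2, -3.9]
width: 0.0455
gripper_force: 52.7
```

Emit:
servo_tool(increments=[[0,0,0,0,0,0,1],[0,0,0,0,0,0,1],[0,0,0,0,0,0,1],[0,0,0,0,0,0,1],[0,0,0,0,0,0,1]])

```text
clock: 22.4
position: [0.5945, -0.1394, 0.1996]
ee_rot: [-0.0, 0.986, 0.166, -0.0]
contact_force: [-0.3, 0.5, -4.0]
width: 0.0454
gripper_force: 53.0
```

```bash
python3 - <<'E'
from h import *
W,im,o=look(name='w9')
for l,z in(('nest_clamp',.007),):
  for d in finder.silhouettes(l,'wrist')[:1]: print(l,d['p'],np.round(d['box']),rect(W,d['region'],z))
cmd([.6425,-.1245,.028])
E
```

```text
nest_clamp 0.75 [317. 126.  68.  71.] (643, -125, 73, 71, 19.0)
t 22.5 at [ 0.5947 -0.1398  0.1998] yaw 19.0 -> cmd [ 5.02  0.12 17.18] rz None
```

Emit:
servo_tool(increments=[[2.5,0.1,2,0,0,0,1],[2.5,0.1,4,0,0,0,1],[0,0,4,0,0,0,1],[0,0,3.5,0,0,0,1],[0,0,2,0,0,0,1]])

```text
clock: 23.0
position: [0.6409, -0.1249, 0.0412]
ee_rot: [-0.001, 0.986, 0.165, -0.002]
contact_force: [-0.3, 0.4, -4.7]
width: 0.0455
gripper_force: 52.9
```

Emit:
servo_tool(increments=[[0,0,0.8,0,0,0,1],[0,0,0.2,0,0,0,1],[0,0,0,0,0,0,1],[0,0,0,0,0,0,1],[0,0,0,0,0,0,1]])

```text
clock: 23.5
position: [0.6438, -0.1265, 0.0362]
ee_rot: [0.001, 0.986, 0.165, 0.001]
contact_force: [0.2, -0.8, -4.8]
width: 0.0453
gripper_force: 52.9
```

```bash
python3 - <<'E'
from h import *
print(manip.get_state()['contact_force']);cmd([.643,-.125,.028],18.7)
E
```

```text
[ 0.18777694 -0.818802   -4.77689074]
t 23.5 at [ 0.6438 -0.1265  0.0362] yaw 19.0 -> cmd [-0.02 -0.17  0.82] rz 0.3
```

Emit:
servo_tool(increments=[[0,-0.15,0.4,0,0,0,1],[0,0,0.25,0,0,0,1],[0,0,0.1,0,0,0,1],[0,0,0.05,0,0,0,1],[0,0,0,0,0,0,1]])

```text
clock: 24.0
position: [0.6424, -0.1246, 0.0282]
ee_rot: [0.0, 0.986, 0.165, 0.0]
contact_force: [-2.7, 1.9, 5.9]
width: 0.0451
gripper_force: 54.4
```

```bash
python3 - <<'E'
from h import *
print(manip.get_state()['contact_force']);cmd([.643,-.125,.028],18.7)
E
```

```text
[-2.67912415  1.92596338  5.94749764]
t 24.0 at [ 0.6424 -0.1246  0.0282] yaw 19.0 -> cmd [0.04 0.06 0.02] rz 0.3
```

Emit:
servo_tool(increments=[[0,0,0,0,0,0,0.5],[0,0,0,0,0,0,-0.2],[0,0,0,0,0,0,-1],[0,0,0,0,0,0,-1],[0,0,-1,0,0,0,-1]])

```text
clock: 24.5
position: [0.6413, -0.1245, 0.0355]
ee_rot: [-0.001, 0.986, 0.165, -0.001]
contact_force: [0.3, -0.2, -0.5]
width: 0.0853
gripper_force: 0.0
```

Emit:
servo_tool(increments=[[0,0,-4,0,0,0,-1],[0,0,-5,0,0,0,-1],[0,0,-5,0,0,0,-1],[-0.8,-2.2,-2,0,0,0,-1],[-1.5,-4.3,0,0,0,0,-1]])

```text
clock: 25.0
position: [0.6037, -0.073, 0.2018]
ee_rot: [0.003, 0.987, 0.164, 0.006]
contact_force: [-0.5, 1.3, 0.5]
width: 0.0851
gripper_force: 0.0
```

Emit:
servo_tool(increments=[[-1.5,-4.4,0,0,0,0,-1],[-1.5,-4.4,0,0,0,0,-1],[-1.5,-4.4,0,0,0,0,-1],[-1.5,-4.4,0,0,0,0,-1],[-1.5,-4.4,0,0,0,0,-1]])

```text
clock: 25.5
position: [0.4558, 0.1141, 0.1973]
ee_rot: [-0.0, 0.986, 0.165, 0.001]
contact_force: [0.2, 1.4, 0.9]
width: 0.0858
gripper_force: 0.0
```

Emit:
servo_tool(increments=[[-1.5,-4.4,0,0,0,0,-1],[-1.5,-4.4,0,0,0,0,-1],[-1.5,-4.4,0,0,0,0,-1],[-1,-3,0,0,0,7.5,-1],[0,0,0,0,0,7.5,-1]])

```text
clock: 26.0
position: [0.3495, 0.2507, 0.1973]
ee_rot: [-0.001, 0.999, 0.034, -0.0]
contact_force: [0.4, 0.2, -1.0]
width: 0.0855
gripper_force: 0.0
```

Emit:
servo_tool(increments=[[0,0,0,0,0,7.5,-1],[0,0,0,0,0,7.3,-1],[0,0,0,0,0,0,-1],[0,0,0,0,0,0,-1],[0,0,0,0,0,0,-1]])

```text
clock: 26.5
position: [0.3523, 0.2481, 0.1968]
ee_rot: [-0.0, 0.996, -0.094, 0.0]
contact_force: [0.5, 0.5, -0.2]
width: 0.0854
gripper_force: 0.0
```

```bash
python3 - <<'E'
from h import *
W,im,o=look()
for l,z in(('block_mid',.05),):
  for d in finder.silhouettes(l,'wrist')[:2]: print(l,d['p'],np.round(d['box']),rect(W,d['region'],z))
cmd([.428,.235,.027],-10.8)
it=optics.get_image('top')
c=np.zeros((400,700,3),np.uint8);c[:,:400]=cv2.resize(im[0:200,220:420],None,fx=2,fy=2);c[:300,400:700]=cv2.resize(it[140:200,310:370],None,fx=5,fy=5)
cv2.imwrite('pics/w10.png',c[:,:,::-1])
E
```

```text
block_mid 0.73 [314. 105.  63. 106.] (428, 235, 53, 97, 170.1)
t 26.6 at [0.3523 0.2481 0.1966] yaw -10.8 -> cmd [ 7.68 -0.13 16.96] rz 0.0
```

View pics/w10.png

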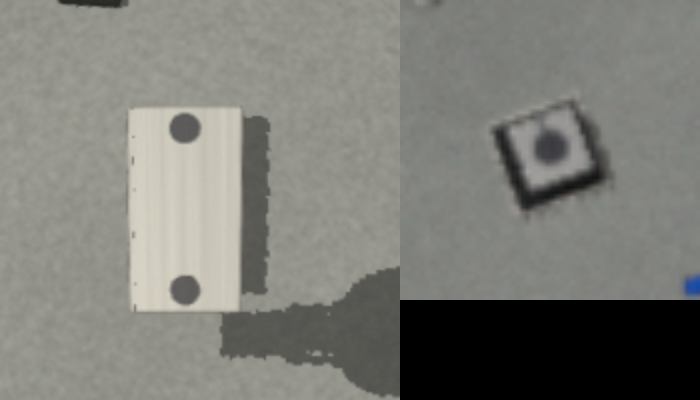

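The left panel shows the bearing block aligned with the tool. The right panel shows the clamp sitting in its square nest. Grasping the block.

Emit:
servo_tool(increments=[[3.9,-0.1,0,0,0,0,-1],[3.8,0,3,0,0,0,-1],[0,0,5,0,0,0,-1],[0,0,4.5,0,0,0,-1],[0,0,2.5,0,0,0,-1]])

```text
clock: 27.15
position: [0.4262, 0.2336, 0.0432]
ee_rot: [0.001, 0.996, -0.094, -0.002]
contact_force: [0.1, -0.2, -0.1]
width: 0.0852
gripper_force: 0.0
```

Emit:
servo_tool(increments=[[0,0,1.3,0,0,0,-1],[0,0,0.4,0,0,0,-1],[0,0,0.1,0,0,0,-1],[0,0,0,0,0,0,-1],[0,0,0,0,0,0,-1]])

```text
clock: 27.65
position: [0.4289, 0.235, 0.0295]
ee_rot: [-0.0, 0.996, -0.094, 0.001]
contact_force: [-0.0, 0.2, -0.3]
width: 0.0855
gripper_force: 0.0
```

Emit:
servo_tool(increments=[[0,0,0,0,0,0,-0.4],[0,0,0,0,0,0,0],[0,0,0,0,0,0,0.3],[0,0,0,0,0,0,0.6],[0,0,0,0,0,0,1]], squeeze=70)

```text
clock: 28.15
position: [0.4287, 0.2353, 0.0295]
ee_rot: [-0.001, 0.996, -0.094, 0.001]
contact_force: [-1.0, 0.6, 6.2]
width: 0.0512
gripper_force: 75.0
```

Emit:
servo_tool(increments=[[0,0,0,0,0,0,1],[0,0,-0.5,0,0,0,1],[0,0,-2,0,0,0,1],[0,0,-4,0,0,0,1],[0,0,-4,0,0,0,1]])

```text
clock: 28.65
position: [0.4261, 0.2338, 0.133]
ee_rot: [0.001, 0.996, -0.094, -0.002]
contact_force: [0.7, 0.5, -6.7]
width: 0.0506
gripper_force: 75.5
```

```bash
python3 - <<'E'
from h import *
s=manip.get_state();print(s['width'],s['gripper_force'],s['contact_force']); cmd([.626,.147,.2],-16)
E
```

```text
0.0505521308956582 75.49261808395386 [ 0.72831561  0.48987331 -6.65470704]
t 28.65 at [0.4261 0.2338 0.133 ] yaw -10.8 -> cmd [21.27  4.78 -6.7 ] rz 5.2
```

Emit:
servo_tool(increments=[[1.5,0.4,-2,0,0,0,1],[3.8,0.9,-2,0,0,0,1],[4.4,1,0,0,0,0,1],[4.4,1,0,0,0,0,1],[4.4,1,0,0,0,0,1]])

```text
clock: 29.15
position: [0.6017, 0.1567, 0.1724]
ee_rot: [0.0, 0.996, -0.094, -0.002]
contact_force: [0.8, 1.2, -4.9]
width: 0.0507
gripper_force: 75.7
```

Emit:
servo_tool(increments=[[2.4,0.4,0,0,0,2.3,1],[0,0,0,0,0,2.3,1],[0,0,0,0,0,0,1],[0,0,0,0,0,0,1],[0,0,0,0,0,0,1]])

```text
clock: 29.65
position: [0.6233, 0.1496, 0.1729]
ee_rot: [0.0, 0.991, -0.134, -0.001]
contact_force: [0.4, 0.5, -5.6]
width: 0.0508
gripper_force: 75.5
```

```bash
python3 - <<'E'
from h import *
W,im,o=look()
for l,z in(('nest_block',.007),):
  for d in finder.silhouettes(l,'wrist')[:2]: print(l,d['p'],np.round(d['box']),rect(W,d['region'],z))
cmd([.626,.1465,.0325],-15.4)
E
```

```text
nest_block 0.91 [320. 140.  82.  48.] (661, 136, 78, 49, 74.7)
t 29.75 at [0.6237 0.1497 0.1735] yaw -15.4 -> cmd [ 0.3   0.25 14.1 ] rz 0.0
```

Emit:
servo_tool(increments=[[0.3,0.25,2,0,0,0,1],[0,0,4,0,0,0,1],[0,0,4,0,0,0,1],[0,0,2.5,0,0,0,1],[0,0,0.8,0,0,0,1]])

```text
clock: 30.25
position: [0.6239, 0.1461, 0.0374]
ee_rot: [0.001, 0.991, -0.134, -0.003]
contact_force: [-0.3, -0.6, -6.4]
width: 0.0507
gripper_force: 75.3
```

Emit:
servo_tool(increments=[[0,0,0,0,0,0,1],[0,0,0,0,0,0,1],[0,0,0,0,0,0,1],[0,0,0,0,0,0,1],[0,0,0,0,0,0,1]])

```text
clock: 30.75
position: [0.6274, 0.1462, 0.0417]
ee_rot: [-0.0, 0.991, -0.134, 0.001]
contact_force: [0.1, -0.2, -6.8]
width: 0.0505
gripper_force: 75.4
```

```bash
python3 - <<'E'
from h import *
print(manip.get_state()['contact_force']);cmd([.6265,.146,.0325],-15.4)
E
```

```text
[ 0.09291307 -0.15155806 -6.80629463]
t 30.75 at [0.6274 0.1462 0.0417] yaw -15.4 -> cmd [-0.08  0.04  0.92] rz -0.0
```

Emit:
servo_tool(increments=[[-0.1,0,0.4,0,0,0,1],[0,0,0.3,0,0,0,1],[0,0,0.15,0,0,0,1],[0,0,0.1,0,0,0,1],[0,0,0,0,0,0,1]])

```text
clock: 31.25
position: [0.6253, 0.1464, 0.0326]
ee_rot: [0.0, 0.991, -0.134, -0.0]
contact_force: [-4.8, -1.0, 5.0]
width: 0.0509
gripper_force: 76.9
```

```bash
python3 - <<'E'
from h import *
print(manip.get_state()['contact_force']);cmd([.6265,.146,.0325],-15.4)
E
```

```text
[-4.81644783 -0.95814808  5.01103359]
t 31.25 at [0.6253 0.1464 0.0326] yaw -15.4 -> cmd [0.12 0.   0.01] rz -0.0
```

Emit:
servo_tool(increments=[[0,0,0,0,0,0,0.5],[0,0,0,0,0,0,-0.2],[0,0,0,0,0,0,-1],[0,0,0,0,0,0,-1],[0,0,-1,0,0,0,-1]])

```text
clock: 31.75
position: [0.6254, 0.1463, 0.0403]
ee_rot: [0.0, 0.991, -0.134, -0.001]
contact_force: [-0.3, -0.5, -0.6]
width: 0.0852
gripper_force: 0.0
```

Emit:
servo_tool(increments=[[0,0,-4,0,0,0,-1],[0,0,-5,0,0,0,-1],[0,0,-5,0,0,0,-1],[0,2.2,-2,0,0,0,-1],[0,4.3,0,0,0,0,-1]])

```text
clock: 32.25
position: [0.6122, 0.0854, 0.2068]
ee_rot: [-0.002, 0.991, -0.132, 0.006]
contact_force: [0.7, -1.4, -0.8]
width: 0.0852
gripper_force: 0.0
```

Emit:
servo_tool(increments=[[0,4.7,0,0,0,0,-1],[0,4.7,0,0,0,0,-1],[0,4.7,0,0,0,0,-1],[0,4.7,0,0,0,0,-1],[0,4.7,0,0,0,0,-1]])

```text
clock: 32.75
position: [0.5458, -0.1447, 0.2022]
ee_rot: [0.0, 0.991, -0.134, 0.001]
contact_force: [0.6, 0.2, 0.2]
width: 0.0855
gripper_force: 0.0
```

Emit:
servo_tool(increments=[[0,4.7,0,0,0,0,-1],[0,4.7,0,0,0,0,-1],[0,4.7,0,0,0,0,-1],[0,4.7,0,0,0,0,-1],[0,4.7,0,0,0,0,-1]])

```text
clock: 33.25
position: [0.4831, -0.3715, 0.2021]
ee_rot: [0.001, 0.991, -0.134, 0.001]
contact_force: [2.1, 0.3, -0.5]
width: 0.0857
gripper_force: 0.0
```

Emit:
servo_tool(increments=[[0,3.7,0,0,0,-8,-1],[0,1,0,0,0,-8,-1],[0,0,0,0,0,-8,-1],[0,0,0,0,0,-8,-1],[0,0,0,0,0,-8,-1]])

```text
clock: 33.75
position: [0.4725, -0.4156, 0.2018]
ee_rot: [0.001, 0.977, 0.215, 0.0]
contact_force: [-1.4, 0.1, 0.2]
width: 0.0851
gripper_force: 0.0
```

Emit:
servo_tool(increments=[[0,0,0,0,0,0,-1],[0,0,0,0,0,0,-1],[0,0,0,0,0,0,-1],[0,0,0,0,0,0,-1],[0,0,0,0,0,0,-1]])

```text
clock: 34.25
position: [0.4725, -0.4149, 0.2011]
ee_rot: [0.0, 0.977, 0.213, 0.0]
contact_force: [1.2, 0.4, 0.7]
width: 0.0853
gripper_force: 0.0
```

```bash
python3 - <<'E'
from h import *
W,im,o=look('gear_mid'); print(o)
for p,a in o['gear_mid'][:3]: print(p,onz(W,a,.025),onz(W,a,.05))
for l,z in(('gear_mid',.012),):
  for d in finder.silhouettes(l,'wrist')[:3]: print(l,d['p'],np.round(d['box']),rect(W,d['region'],z))
cmd([.541,-.384,.03],24.6)
it=optics.get_image('top'); print('crop at 200,20')
c=np.zeros((440,740,3),np.uint8);c[:,:440]=cv2.resize(im[20:240,200:420],None,fx=2,fy=2);c[:300,440:]=cv2.resize(it[150:210,233:293],None,fx=5,fy=5)
cv2.imwrite('pics/w11.png',c[:,:,::-1])
E
```

```text
{'gear_mid': [(0.93, array([414. , 168.6])), (0.57, array([313.4, 107.8]))]}
0.93 [[ 0.52642111 -0.50839272  0.025     ]] [[ 0.52827736 -0.49813733  0.05      ]]
0.57 [[ 0.53760519 -0.38496127  0.025     ]] [[ 0.53856466 -0.38460303  0.05      ]]
gear_mid 0.73 [358.  22.  88.  44.] (643, -388, 47, 87, 118.1)
gear_mid 0.68 [312. 104.  84.  78.] (540, -383, 85, 84, 23.6)
gear_mid 0.68 [412. 163.  71.  72.] (530, -511, 85, 85, 117.6)
t 34.4 at [ 0.4724 -0.4149  0.201 ] yaw 24.6 -> cmd [ 7.52  0.04 17.1 ] rz -0.0
crop at 200,20
```

View pics/w11.png

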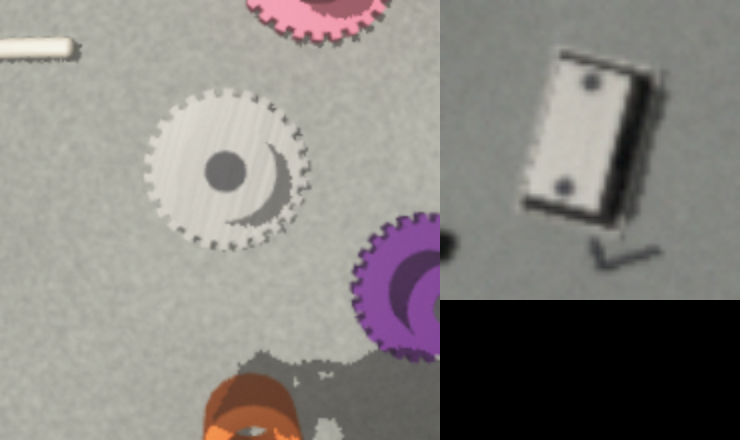

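The steel gear, standing alone, has its bore at (312,105) in the image and is well clear of the purple and pink gears. The right panel shows the block in its oblong nest. Grasping the gear hub.

Emit:
servo_tool(increments=[[3.8,0,0,0,0,0,-1],[3.6,0,3,0,0,0,-1],[0,0,5,0,0,0,-1],[0,0,4.5,0,0,0,-1],[0,0,2.3,0,0,0,-1]])

```text
clock: 34.95
position: [0.538, -0.382, 0.0487]
ee_rot: [-0.003, 0.977, 0.213, -0.002]
contact_force: [0.4, -0.2, 0.1]
width: 0.0853
gripper_force: 0.0
```

Emit:
servo_tool(increments=[[0,0,1.3,0,0,0,-1],[0,0,0.5,0,0,0,-1],[0,0,0.2,0,0,0,-1],[0,0,0,0,0,0,-1],[0,0,0,0,0,0,-1]])

```text
clock: 35.45
position: [0.5405, -0.385, 0.0347]
ee_rot: [0.001, 0.977, 0.213, 0.001]
contact_force: [-0.1, 0.8, -0.4]
width: 0.0856
gripper_force: 0.0
```

Emit:
servo_tool(increments=[[0,0,0,0,0,0,-0.4],[0,0,0,0,0,0,0],[0,0,0,0,0,0,0.3],[0,0,0,0,0,0,0.6],[0,0,0,0,0,0,1]], squeeze=80)

```text
clock: 35.95
position: [0.5396, -0.3836, 0.0341]
ee_rot: [-0.0, 0.977, 0.213, 0.0]
contact_force: [-0.2, 1.7, 5.4]
width: 0.0439
gripper_force: 82.5
```

Emit:
servo_tool(increments=[[0,0,0,0,0,0,1],[0,0,-0.5,0,0,0,1],[0,0,-2,0,0,0,1],[0,0,-4,0,0,0,1],[0,0,-4,0,0,0,1]])

```text
clock: 36.45
position: [0.5383, -0.3831, 0.1366]
ee_rot: [-0.002, 0.977, 0.213, -0.002]
contact_force: [0.7, -1.0, -6.2]
width: 0.0439
gripper_force: 82.9
```

```bash
python3 - <<'E'
from h import *
s=manip.get_state();print(s['width'],s['gripper_force'],s['contact_force']); cmd([.415,-.218,.18])
E
```

```text
0.04385225064365232 82.91076064109802 [ 0.69924038 -1.00093716 -6.15421257]
t 36.45 at [ 0.5383 -0.3831  0.1366] yaw 24.6 -> cmd [ -4.35 -20.14  -4.34] rz None
```

Emit:
servo_tool(increments=[[-0.5,-2,-2,0,0,0,1],[-1.9,-4.3,-2,0,0,0,1],[-1.9,-4.3,0,0,0,0,1],[-1.9,-4.3,0,0,0,0,1],[-1.9,-4.3,0,0,0,0,1]])

```text
clock: 36.95
position: [0.3846, -0.242, 0.1766]
ee_rot: [-0.001, 0.977, 0.213, -0.001]
contact_force: [0.1, -0.3, -6.1]
width: 0.0437
gripper_force: 83.6
```

Emit:
servo_tool(increments=[[-2.5,-0.9,0,0,0,0,1],[0,0,0,0,0,0,1],[0,0,0,0,0,0,1],[0,0,0,0,0,0,1],[0,0,0,0,0,0,1]])

```text
clock: 37.45
position: [0.3612, -0.2466, 0.1774]
ee_rot: [0.0, 0.977, 0.213, 0.0]
contact_force: [0.5, -0.1, -7.2]
width: 0.0438
gripper_force: 83.8
```

```bash
python3 - <<'E'
from h import *
W,im,o=look(name='w12')
for l,z in(('nest_gear',.007),):
  for d in finder.silhouettes(l,'wrist')[:2]: print(l,d['p'],np.round(d['box']),rect(W,d['region'],z))
cmd([.415,-.218,.037])
E
```

```text
nest_gear 0.88 [309. 119. 108. 104.] (414, -216, 106, 107, 116.0)
t 37.55 at [ 0.361  -0.2464  0.1773] yaw 24.6 -> cmd [ 6.09 -0.34 14.03] rz None
```

Emit:
servo_tool(increments=[[3,-0.2,1,0,0,0,1],[3,-0.2,3,0,0,0,1],[0,0,4,0,0,0,1],[0,0,3.5,0,0,0,1],[0,0,1.7,0,0,0,1]])

```text
clock: 38.05
position: [0.4122, -0.2161, 0.0425]
ee_rot: [-0.002, 0.977, 0.213, -0.002]
contact_force: [-0.8, -0.9, -5.8]
width: 0.044
gripper_force: 83.7
```

Emit:
servo_tool(increments=[[0,0,0,0,0,0,1],[0,0,0,0,0,0,1],[0,0,0,0,0,0,1],[0,0,0,0,0,0,1],[0,0,0,0,0,0,1]])

```text
clock: 38.55
position: [0.414, -0.2181, 0.0467]
ee_rot: [0.001, 0.977, 0.213, 0.001]
contact_force: [-0.5, 0.2, -7.0]
width: 0.0439
gripper_force: 83.7
```

```bash
python3 - <<'E'
from h import *
print(manip.get_state()['contact_force']);cmd([.4145,-.2175,.037])
E
```

```text
[-0.53083348  0.23478943 -7.00807282]
t 38.55 at [ 0.414  -0.2181  0.0467] yaw 24.6 -> cmd [ 0.07 -0.03  0.97] rz None
```

Emit:
servo_tool(increments=[[0,0,0.4,0,0,0,1],[0,0,0.3,0,0,0,1],[0,0,0.2,0,0,0,1],[0,0,0.1,0,0,0,1],[0,0,0,0,0,0,1]])

```text
clock: 39.05
position: [0.4132, -0.2175, 0.037]
ee_rot: [-0.0, 0.977, 0.213, -0.0]
contact_force: [-2.9, 2.4, 10.3]
width: 0.0439
gripper_force: 85.8
```

```bash
python3 - <<'E'
from h import *
print(manip.get_state()['contact_force']);cmd([.4145,-.2175,.037])
E
```

```text
[-2.93430831  2.41136235 10.25468252]
t 39.05 at [ 0.4132 -0.2175  0.037 ] yaw 24.6 -> cmd [0.12 0.06 0.  ] rz None
```

Gear seated. Releasing, lifting and backing off for a final check.

Emit:
servo_tool(increments=[[0,0,0,0,0,0,0.5],[0,0,0,0,0,0,-0.2],[0,0,0,0,0,0,-1],[0,0,0,0,0,0,-1],[0,0,-1,0,0,0,-1]])

```text
clock: 39.55
position: [0.4127, -0.2171, 0.0451]
ee_rot: [-0.001, 0.977, 0.213, -0.001]
contact_force: [0.3, 0.6, -0.2]
width: 0.0851
gripper_force: 0.0
```

Emit:
servo_tool(increments=[[0,0,-4,0,0,0,-1],[0,0,-5,0,0,0,-1],[0,0,-5,0,0,0,-1],[-3,3,-4,0,0,0,-1],[-4,2,-4,0,0,0,-1]])

```text
clock: 40.05
position: [0.3782, -0.2817, 0.2564]
ee_rot: [0.002, 0.977, 0.214, 0.001]
contact_force: [1.1, -0.3, -0.1]
width: 0.0853
gripper_force: 0.0
```

Emit:
servo_tool(increments=[[-3,2,0,0,0,0,-1],[0,0,0,0,0,0,-1],[0,0,0,0,0,0,-1],[0,0,0,0,0,0,-1],[0,0,0,0,0,0,-1]])

```text
clock: 40.55
position: [0.3586, -0.3102, 0.2528]
ee_rot: [-0.001, 0.977, 0.214, -0.0]
contact_force: [-0.0, -0.9, 0.2]
width: 0.0854
gripper_force: 0.0
```

```bash
python3 - <<'E'
from h import *
t=optics.get_image('top');s=optics.get_image('scene');W,w,o=look()
for l,z in(('gear_mid',.015),('nest_gear',.007)):
  for d in finder.silhouettes(l,'wrist')[:3]: print(l,d['p'],np.round(d['box']),rect(W,d['region'],z))
T,S=cal('top'),cal('scene')
ex={'block_mid':(.6265,.146,.028),'gear_mid':(.4145,-.2175,.028),'sleeve_mid':(.548,.387,.027),'clamp_mid':(.643,-.125,.027),'nut_mid':(.511,-.007,.027)}
for l,e in ex.items():
  for n,C in(('top',T),('scene',S)):
    p=proj(C,np.array(e))[0]; d=[x['at'] for x in finder.tip_of(l,n)]
    if d:
      b=min(d,key=lambda q:np.hypot(*(np.array(q)-p))); print(l,n,'err mm',(onz(C,b,e[2])[0]-e)[:2].round(3)*1000)
c=np.zeros((580,800,3),np.uint8);c[:320,:800]=cv2.resize(s[100:280,80:480],(800,360))[:320];c[320:,:400]=cv2.resize(t[140:260,180:380],(400,260));c[320:,400:]=cv2.resize(w[0:260,120:520],(400,260))
cv2.imwrite('pics/end.png',c[:,:,::-1]); print(manip.get_state()['position'])
E
```

```text
gear_mid 0.93 [500. 118.  56.  58.] (527, -509, 95, 85, 77.1)
gear_mid 0.91 [265.  94.  70.  68.] (415, -218, 84, 81, 45.0)
gear_mid 0.72 [465.   9.  54.  17.] (633, -396, 21, 74, 126.1)
nest_gear 0.88 [263.  93.  85.  86.] (413, -217, 107, 108, 175.9)
block_mid top err mm [-9.  1.]
block_mid scene err mm [8. 0.]
gear_mid top err mm [-10.  -7.]
gear_mid scene err mm [6. 2.]
sleeve_mid top err mm [  1. -23.]
sleeve_mid scene err mm [ 5. -8.]
clamp_mid top err mm [-12.   8.]
clamp_mid scene err mm [-1.  8.]
nut_mid top err mm [2. 0.]
nut_mid scene err mm [-14.   2.]
[ 0.35827973 -0.31136556  0.2532501 ]
```

View pics/end.png

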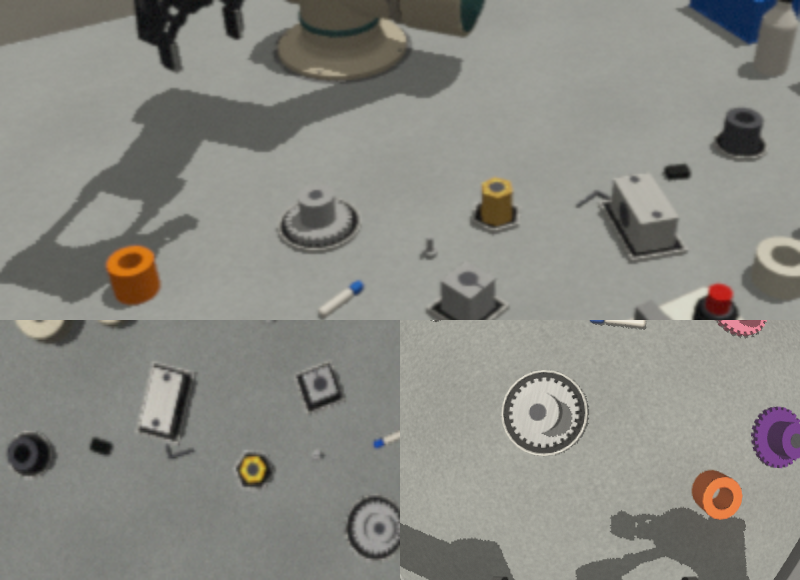

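All five parts stand upright inside their nests: gear (315,222), nut (496,203), block (645,215), sleeve (742,133) and clamp (468,292) in the scene panel. The gripper is clear of everything.

```bash
python3 -c "
from rig import manip
print(manip.sign_off())"
```

```text
the job is handed in; nothing more can be done
None
```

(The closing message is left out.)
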